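# Hang the washed sauce pot on the warm-air drier and switch it on

## Task

Hang the washed steel pot that stands upside down on the worktop on the free slanted peg of the drier: slide it on mouth first until it sits fully home, with the end of the peg against the inside of its base, and let go of it. Switch the blower on by flipping the toggle over to the green dot. Leave the pot that already hangs on the other peg, the two sauce tubs and the salt shaker as they are.

Things in the scene. Friction and masses are not known exactly. Their poses are not given: they have to be found in the camera images.
- pot: the washed pot to hang: plain steel ramekin, 0.11 kg, 52 mm high, mouth 67 mm and base 50 mm across, evenly tapered. It stands mouth down, base on top, and can be gripped from above across the base end (50 to 58 mm wide). Inside it is at least 40 mm wide and 50 mm deep; base 2 mm thick. Origin: centre of the outside of the base; z axis from base to mouth (down at the start)
- drier: warm-air drier, a fixed steel plinth 170 mm deep (x), 300 mm wide (y), flat top 60 mm above the worktop. Origin on the worktop under its middle; x to its back (away from the robot at zero yaw), y to its left, z up. Two pegs lean to its front, 35 degrees from vertical: the right one is free, the left one, 110 mm beside it, holds a pot. The toggle stands on a black plate at its right end
- right_peg: the free peg: steel tube 20 mm across with dark air slots, foot flange 42 mm. Origin at its foot, at x +35, y -20, z +56 mm of the drier; z axis along the peg to its free end, 108 mm from the origin. A pot that is home has the outside of its base about 110 mm from the origin along this axis, its mouth towards the foot; let go, it sags about 14 mm across the peg until it bears on it
- right_peg_tip (a point): centre of the free end of the free peg
- blower_switch (a joint): angle of the toggle, rad: -0.33 leaning to the drier's front (white dot, off, as at the start), 0 upright, +0.33 leaning to its back (green dot, on). It snaps from upright to the side it is on and stays; about 2 N at its end push it over. Its pivot is on the drier at x -30, y -112, z +66 mm; it swings in the drier's x-z plane
- switch_tip (a point): centre of the round end of the toggle's bat, 40 mm from the pivot; the bat is 14 mm thick near its end and sticks out 36 mm from its collar
- pot_mouth (a point): centre of the mouth of the washed pot, 52 mm from its origin
- hung_pot: the like pot that already hangs mouth down on the left peg, loose; to be left hanging. Origin at the centre of the outside of its base, z axis to its mouth
- tub_yellow: lidded yellow sauce tub 66x73x37 mm standing on the worktop, origin under its middle; leave alone
- tub_green: lidded green sauce tub 66x73x37 mm standing on the worktop, origin under its middle; leave alone
- shaker: white salt shaker 68 mm across, 115 mm high, standing on the worktop, origin under its middle; leave alone
Things that resemble listed ones, but are neither listed nor needed, are in the scene too. Leave any blue or purple look-alike of the pot alone.

How it is judged:
By the outcome, as a careful person would: the job done as asked, in the order asked, and still so for the second after the job is handed in, with the robot touching nothing.
It also fails if it takes over 50 s, if anything falls off the work surface, if the arm or the gripper's body presses on something with over 40 N, if the wrist force passes 120 N, or if a joint passes its speed limit or range.

## Robot

A 6-joint arm with a two-finger parallel gripper is mounted at the origin on a cart in front of the work surface, level with it; the furniture and walls round the work are solid. World frame = base frame: x ahead of the robot, y to its left, z up, the work surface at z = 0. Lengths are in m, angles in rad, forces in N, time in s.
With the tool pointing down it reaches from about 0.25 to 0.775 m from the base axis. Payload 4 kg.
Tool frame: the origin (TCP) lies midway between the tips of the shut fingers; the grasp point (between the pads) lies 19 mm behind it (manip.tcp_to_grasp is the distance from the TCP to the grasp point, in m); z points along the fingers, y is the direction in which the jaws open and shut (so a half turn about z gives the same grasp; the last joint's range is limited). The gripper opens to 85 mm and grips with 20 to 120 N. Pads are 22 mm wide; open, the fingers measure 114 mm over their backs; the gripper's body (76 mm by 85 mm) begins 54 mm behind the grasp point. The pads swing forward as they close: fully open they stand 13 mm farther back than shut.
Start: joints at [1.189, 0.087, 1.371, -0, 1.684, -0.103], TCP at [0.151, 0.529, 0.231] pointing down, gripper open.
Joint ranges: [-3.1, 3.1], [-0.76, 2.03], [0.27, 2.55], [-1.08, 4.22], [0.17, 2.65], [-2.57, 2.57]. Speed limits (rad/s): [2.79, 2.79, 3.14, 3.14, 3.14, 3.14].

## Interface

Orientations are given as a 3x3 rotation matrix whose columns are the frame's x, y, z axes.
In Python, from station import manip, imaging gives the robot as it stands. Calls block until the motion is done:
- manip.move_to(position, orientation): joint-space move of the TCP to a pose.
- manip.move_linear(position, attitude=None, vel=0.15, contact_N=None): straight line of the TCP; attitude=None keeps the orientation; vel is the mean speed in m/s. With contact_N (N) it stops when the force on the tool has changed by that much, and returns True; else False.
- manip.move_joints(angles): joint-space move.
- manip.gripper_to(opening): finger opening in m; the grip force is fixed at half the most; returns when the fingers have stopped.
- manip.dwell(seconds).
- manip.solve_ik(position, orientation): joint angles nearest the present ones, or None.
- manip.get_state(): the state.
- imaging.capture(name): name is "scene" or "top"; returns a dict with "frame" (420x560x3 uint8, blue, green, red), "K" (3x3 intrinsics, pixels), "R" (3x3) and "t" (3): a world point X has camera coordinates R X + t. Camera axes: x right, y down, z forward; pixel columns grow to the right and rows downward; lengths in m; the calibration is good to about 2 mm. A picture is of the moment at which its call begins. There is no depth.
A pose or a line that the arm cannot do raises manip.IKError and nothing moves.
- manip.hand_in(): hands the job in, once; it reports no verdict.
The state is a dict: "t": time; "joint_pos": joint angles; "qvel": joint speeds; "effort": joint torques, N m; "eef_pos": TCP position; "ee_rot": TCP orientation; "ft_force": force on the tool from outside, world axes, zero at the start; "torque": the same for the moment, N m; "finger_gap": finger opening in m.
Only numpy, scipy, OpenCV 4.12 (cv2) and the standard library are available. Lean on these libraries where they do the work, as an engineer would, in place of code of your own. Each camera call takes 0.05 s, during which the arm holds its last target.

## Working session

There is one attempt and no reset: what is moved stays moved. The work goes in short steps, each a Python script; the robot and the scene stay as the last script left them, time stands still between calls to the robot, and variables do not carry over. Pictures are saved under pics/ and viewed, and the job is handed in when it is done.

```bash
mkdir -p pics; ls; python3 - <<'E'
from station import manip, imaging
import cv2, numpy as np, pickle
d={}
for n in ("scene","top"):
    c=imaging.capture(n); d[n]=c
    cv2.imwrite(f"pics/{n}0.png",c["frame"]); print(n,c["K"].round(1).tolist(),c["R"].round(3).tolist(),c["t"].round(3).tolist())
pickle.dump(d,open("cap0.pkl","wb"))
s=manip.get_state();print(s["t"],s["finger_gap"],s["ee_rot"],manip.tcp_to_grasp)
E
```

```text
pics
scene [[387.8, 0.0, 277.1], [0.0, 387.8, 211.3], [0.0, 0.0, 1.0]] [[0.734, -0.679, -0.022], [-0.355, -0.355, -0.865], [0.579, 0.643, -0.501]] [-0.484, 0.255, 0.816]
top [[532.2, 0.0, 279.1], [0.0, 532.2, 205.0], [0.0, 0.0, 1.0]] [[-0.048, -0.999, 0.001], [-0.896, 0.043, -0.442], [0.442, -0.023, -0.897]] [-0.065, 0.52, 1.347]
0.1 0.08545885618413464 [[-9.61384088e-01  2.75209084e-01 -7.71017076e-04]
 [ 2.75210083e-01  9.61382191e-01 -1.92203891e-03]
 [ 2.12279517e-04 -2.06000930e-03 -9.99997856e-01]] 0.0187
```

View pics/scene0.png

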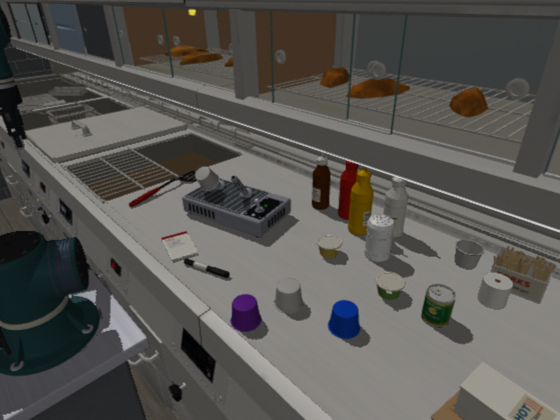

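View pics/top0.png

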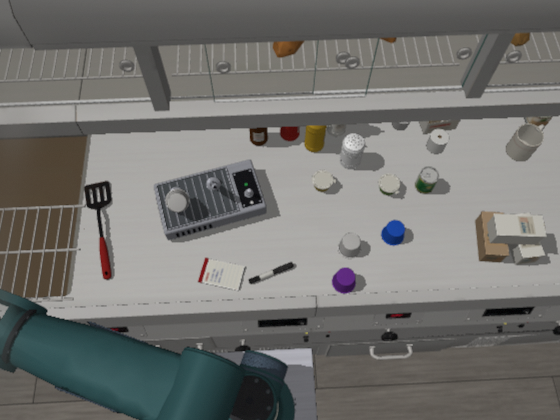

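The washed pot could be any of these in the scene view: grey (289,295), purple (245,312), blue (345,319), a steel cup (468,253) or a white cup (494,290). The grey one looks right, at (350,245) in the top view. I'll check it in crops.

```bash
python3 - <<'E'
import cv2,numpy as np
s=cv2.imread("pics/scene0.png");t=cv2.imread("pics/top0.png")
def crop(im,x,y,w,h,f,n): cv2.imwrite(n,cv2.resize(im[y:y+h,x:x+w],None,fx=f,fy=f,interpolation=cv2.INTER_CUBIC))
crop(s,175,155,130,90,6,"pics/c_s_dr.png")
crop(t,145,150,130,95,6,"pics/c_t_dr.png")
a=cv2.resize(s[265:345,225:365],None,fx=5,fy=5,interpolation=cv2.INTER_CUBIC)
b=cv2.resize(s[225:345,440:560],None,fx=4,fy=4)
cv2.imwrite("pics/c_s_pot.png",a)
crop(t,310,210,110,90,7,"pics/c_t_pot.png")
E
```

```text
(no output)
```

View pics/c_s_dr.png

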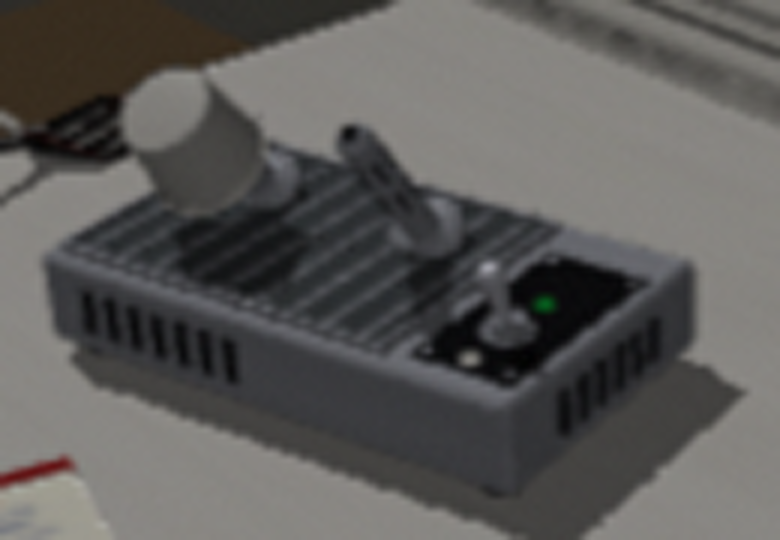

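View pics/c_t_dr.png

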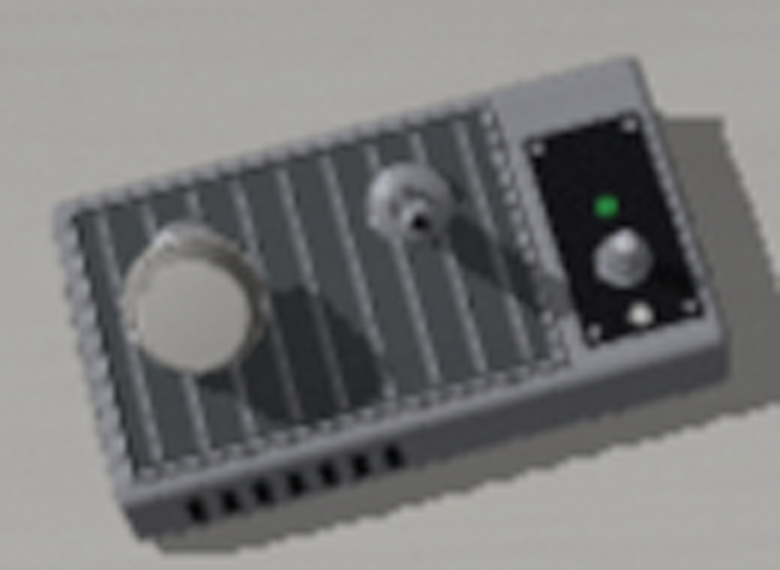

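View pics/c_s_pot.png

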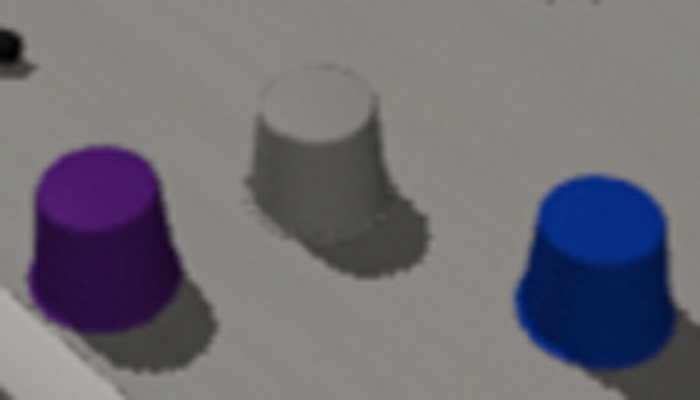

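View pics/c_t_pot.png

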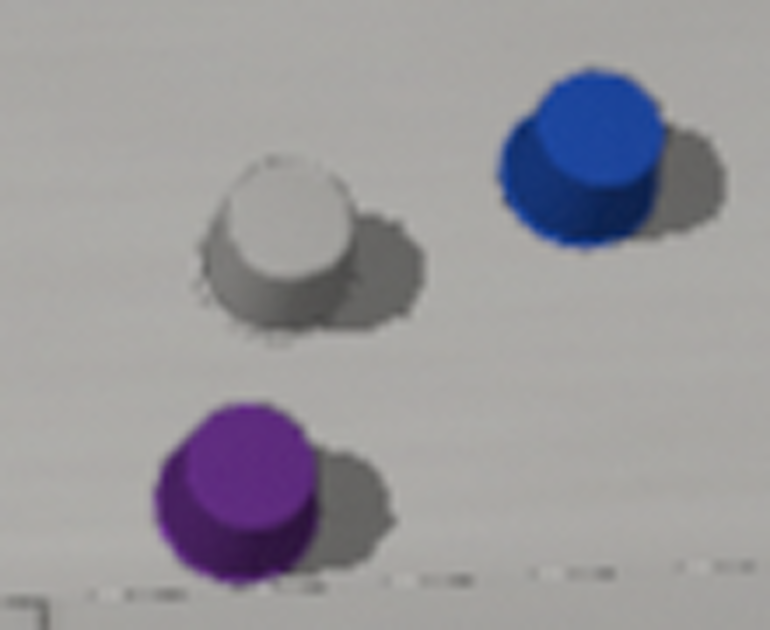

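The grey pot is upside down, plain steel and has its base on top, so it's my choice. In the top view its base centre is about (351.0,240.6), and in the scene view (288.2,285.2). The peg tip is at about (214.6,186.9) top and (233.2,177.1) scene. The toggle leans towards the white dot.

```bash
cat > h.py <<'E'
import numpy as np, pickle
from scipy.optimize import least_squares
def proj(c,X):
    p=(np.atleast_2d(X)@c["R"].T+c["t"])@c["K"].T
    return p[:,:2]/p[:,2:]
def tri(obs):
    f=lambda X: np.concatenate([proj(c,X)[0]-uv for c,uv in obs])
    r=least_squares(f,[0.5,0,0.05]); return r.x, np.abs(r.fun).max()
def Rz(a): return np.array([[np.cos(a),-np.sin(a),0],[np.sin(a),np.cos(a),0],[0,0,1]])
E
cat > m.py <<'E'
from h import *
d=pickle.load(open("cap0.pkl","rb")); S,T=d["scene"],d["top"]
cs=lambda x,y,x0=175,y0=155,f=6: np.array([x0+(x+.5)/f-.5,y0+(y+.5)/f-.5])
ct=lambda x,y: cs(x,y,145,150)
pot,e=tri([(S,cs(318,103,225,265,5)),(T,cs(290,217,310,210,7))]); print("pot base",pot.round(4),e)
for n,a,b in [("purple",(98,188),(250,467)),("blue",(602,221),(600,127))]:
    q,e=tri([(S,cs(*a,225,265,5)),(T,cs(*b,310,210,7))]); print(n,q.round(4),e)
tip,e=tri([(S,cs(352,135)),(T,ct(420,224))]);print("tip",tip.round(4),e)
for n,a,b in [("knob",(488,270),(625,257)),("green",(544,304),(606,206)),("white",(470,358),(640,314)),("hungbase",(165,110),(192,312)),
   ("FR",(515,405),(722,335)),("BR",(690,264),(635,60)),("FL",(50,262),(130,500))]:
    q,e=tri([(S,cs(*a)),(T,ct(*b))]); print(n,q.round(4),round(e,2))
s,c=np.sin(.611),np.cos(.611)
pts=[([35-108*s,-20,56+108*c],(352,135),(420,224)),([-30-13,-112,104],(488,272),(625,257)),
 ([35-110*s-8,90,56+110*c-11],(165,110),(192,312)),
 ([-85,-150,60],(515,405),(722,335)),([85,-150,60],(690,264),(635,60)),([-85,150,60],(50,262),(130,500)),([85,150,60],None,(62,205))]
def res(p):
    out=[]
    for X,a,b in pts:
        W=Rz(p[2])@(np.array(X)/1000)+[p[0],p[1],0]
        w=1
        if a: out.append((proj(S,W)[0]-cs(*a))*w)
        out.append((proj(T,W)[0]-ct(*b))*w)
    return np.concatenate(out)
r=least_squares(res,[.6,.2,.2],loss="soft_l1"); print("drier",r.x.round(4)); print(r.fun.round(1) if 0 else res(r.x).round(1))
p=r.x
print("tip model",(Rz(p[2])@(np.array(pts[0][0])/1000)+[p[0],p[1],0]).round(4))
E
python3 m.py
```

```text
pot base [ 0.4294 -0.2882  0.0485] 0.45511706247549455
purple [ 0.3261 -0.2616  0.0478] 0.253399592225378
blue [ 0.4637 -0.4191  0.0462] 0.4526137714587435
tip [0.5704 0.0862 0.1408] 0.133601083191337
knob [ 0.5731 -0.0069  0.0992] 0.66
green [0.6193 0.0042 0.0599] 0.31
white [ 0.5591 -0.011   0.0604] 0.29
hungbase [0.5321 0.191  0.134 ] 0.55
FR [ 0.5509 -0.0507  0.0541] 0.3
BR [ 0.7043 -0.0118  0.0561] 0.32
FL [0.4761 0.2319 0.0523] 0.46
drier [0.5888 0.1103 0.2463]
[-0.4 -0.7  0.5  0.4  0.1 -1.4  0.8 -1.9  0.8 -0.4  0.6  0.4 -1.3  0.1
  2.   1.2  1.7 -1.4  0.6 -1.4 -2.2 -2.1 -1.8  1.5 -2.  -0.3]
tip model [0.5676 0.0843 0.1445]
```

Checks: the pot height measures 48.5 mm against a stated 52 mm, the peg tip 141 mm against 144.5 mm, and the green and white dots lie at z = 60 mm. The dot line gives a yaw of 0.247, which agrees with the fit of 0.246. Next I'll check IK.

```bash
cat >> h.py <<'E'
yaw=0.246
tip=np.array([.569,.0855,.143])
s35,c35=np.sin(np.radians(35)),np.cos(np.radians(35))
peg=Rz(yaw)@np.array([-s35,0,c35])
dy=Rz(yaw)@np.array([0,1.,0]); dx=Rz(yaw)@np.array([1.,0,0])
def frame(z,y):
    z=z/np.linalg.norm(z); y=y-z*(y@z); y/=np.linalg.norm(y)
    return np.column_stack([np.cross(y,z),y,z])
potxy=np.array([.4294,-.2882])
def Rgrasp(ang): return frame(np.array([0,0,-1.]),np.array([np.cos(ang),np.sin(ang),0]))
E
python3 - <<'E'
from h import *
from station import manip
for g in (.785,.785+np.pi):
    for z in (.15,.016):
        print("grasp",g,z,manip.solve_ik([*potxy,z],Rgrasp(g)))
for s in (1,-1):
    R=frame(-peg,s*dy)
    for d in (.10,.0):
        p=tip+peg*d-peg*.034
        q=manip.solve_ik(p,R); print("hang",s,d,p.round(3),None if q is None else np.round(q,2))
    R=frame(np.array([0,0,-1.]),s*dy)
    print("sw",manip.solve_ik(np.array([.5731,-.0069,.09])-dx*.04,R))
E
```

```text
grasp 0.785 0.15 [-7.00778975e-01  4.47884501e-02  1.57761905e+00 -4.44089210e-16
  1.51918515e+00 -1.48577897e+00]
grasp 0.785 0.016 [-7.00778975e-01  1.62174500e-01  1.73337153e+00 -4.44089210e-16
  1.24604662e+00 -1.48577897e+00]
grasp 3.9265926535897933 0.15 [-7.00778975e-01  4.47884501e-02  1.57761905e+00 -4.44089210e-16
  1.51918515e+00  1.65581368e+00]
grasp 3.9265926535897933 0.016 [-7.00778975e-01  1.62174500e-01  1.73337153e+00 -4.44089210e-16
  1.24604662e+00  1.65581368e+00]
hang 1 0.1 [0.532 0.076 0.197] [-0.07 -0.34  1.93  0.22  0.97 -1.96]
hang 1 0.0 [0.588 0.09  0.115] [-0.03 -0.12  1.94  0.23  0.75 -1.97]
sw [-1.37214868e-01  1.24624172e-01  1.61514627e+00 -4.44089210e-16
  1.40182221e+00 -1.95401120e+00]
hang -1 0.1 [0.532 0.076 0.197] [-0.07 -0.34  1.93  0.22  0.97  1.18]
hang -1 0.0 [0.588 0.09  0.115] [-0.03 -0.12  1.94  0.23  0.75  1.17]
sw [-1.37214868e-01  1.24624172e-01  1.61514627e+00 -4.44089210e-16
  1.40182221e+00  1.18758146e+00]
```

```bash
python3 - <<'E'
from h import *
from station import manip, imaging
import cv2
R=Rgrasp(.785+np.pi)
manip.move_to([*potxy,.19],R)
manip.move_linear([*potxy,.075],vel=.2)
for n in("scene","top"): cv2.imwrite(f"pics/{n}1.png",imaging.capture(n)["frame"])
s=manip.get_state();print(s["t"],s["eef_pos"],s["ft_force"])
a=cv2.resize(cv2.imread("pics/scene1.png")[210:350,200:370],None,fx=3,fy=3);b=cv2.resize(cv2.imread("pics/top1.png")[190:310,280:400],(420,420))
cv2.imwrite("pics/j1.png",np.hstack([a[:420,:380],b]))
E
```

```text
3.9583 [ 0.43064676 -0.28912682  0.07714006] [0.0801658  0.28495002 0.11528297]
```

View pics/j1.png

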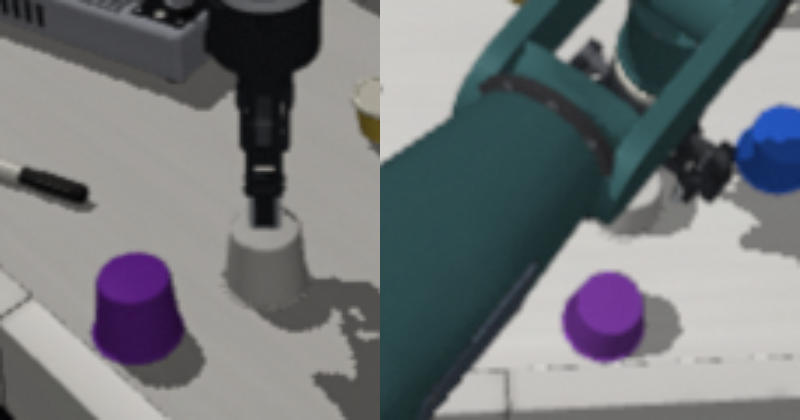

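The jaws straddle the grey pot: the near finger is centred over it at x≈265 in the left panel. The neighbouring pots are clear, so I'll grasp it.

```bash
python3 - <<'E'
from h import *
from station import manip, imaging
import cv2
print("contact",manip.move_linear([*potxy,.017],vel=.1,contact_N=6))
s=manip.get_state();print(s["eef_pos"],s["ft_force"])
if s["eef_pos"][2]<.025:
    manip.gripper_to(.04)
    s=manip.get_state();print("gap",s["finger_gap"],s["eef_pos"])
    manip.move_linear([*potxy,.19],vel=.15)
    s=manip.get_state();print(s["t"],"gap",s["finger_gap"],s["eef_pos"],s["ft_force"])
cv2.imwrite("pics/s2.png",cv2.resize(imaging.capture("scene")["frame"][150:350,180:400],None,fx=3,fy=3))
E
```

```text
contact False
[ 0.42980004 -0.28853915  0.01754214] [ 0.75706487 -0.56250899  0.32749187]
gap 0.0560066505077686 [ 0.43032445 -0.2890781   0.01889739]
6.3833 gap 0.05626406952529202 [ 0.42883801 -0.28775335  0.18853479] [ 0.49810042 -0.63730806 -1.95704485]
```

View pics/s2.png

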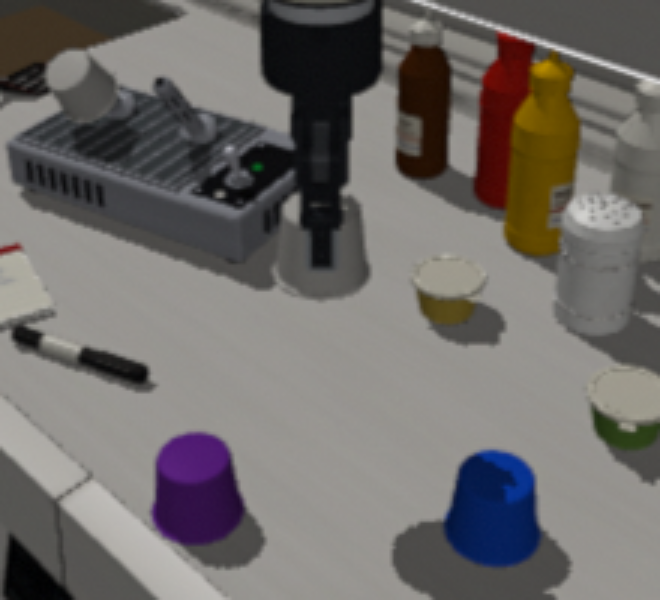

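The pot is held straight, with a gap of 56 mm that matches about 18 mm below the base. I'll go to the pre-insert pose.

```bash
python3 - <<'E'
from h import *
from station import manip, imaging
import cv2
R=frame(-peg,-dy)
manip.move_to(tip+peg*.11,R)
manip.move_linear(tip+peg*.05,vel=.15)
manip.dwell(.2)
s=manip.get_state();print(s["t"],s["eef_pos"],tip+peg*.05,s["finger_gap"],s["ft_force"])
c=imaging.capture("scene");t=imaging.capture("top")
pickle.dump({"scene":c,"top":t},open("cap3.pkl","wb"))
cv2.imwrite("pics/s3.png",cv2.resize(c["frame"][120:240,160:310],None,fx=5,fy=5,interpolation=2))
cv2.imwrite("pics/t3.png",cv2.resize(t["frame"][140:250,140:280],None,fx=5,fy=5,interpolation=2))
# predicted peg tip / axis points and pot rim centre
for cam,o in((c,(160,120)),(t,(140,140))):
    for X in (tip,tip-peg*.05,s["eef_pos"]-peg*.018): print(((proj(cam,X)[0]-o+.5)*5-.5).round(0))
E
```

```text
8.55 [0.54169081 0.07822631 0.18572528] [0.54118457 0.07851595 0.1839576 ] 0.056106462757663775 [-0.03901714 -0.16005134 -1.51848387]
[367. 285.]
[403. 329.]
[344. 252.]
[376. 238.]
[371. 229.]
[379. 241.]
```

View pics/s3.png

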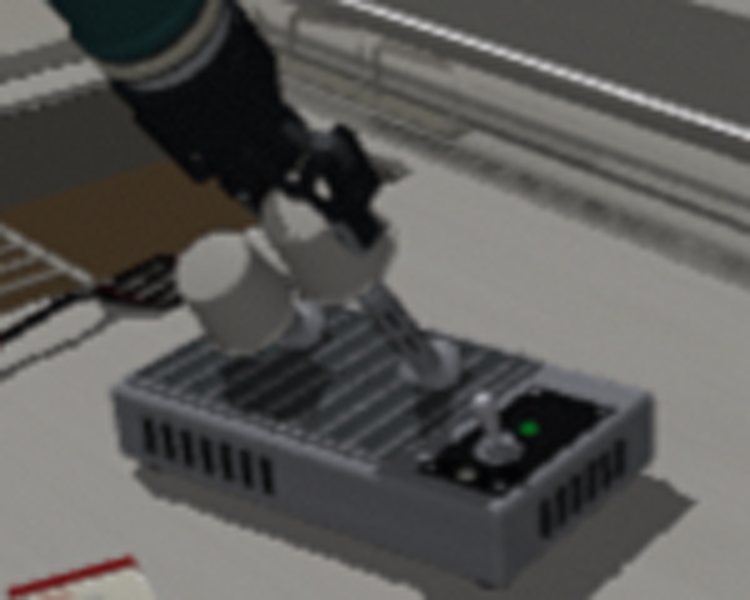

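View pics/t3.png

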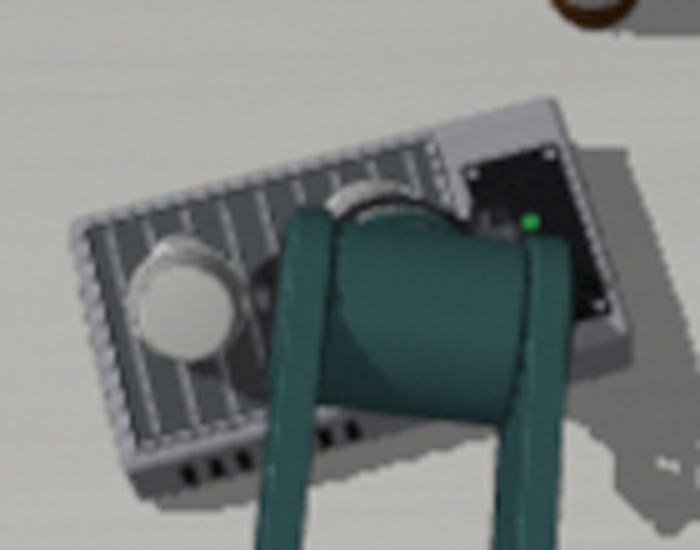

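The mouth is centred at about (340,255) in the scene crop, against a predicted (344,252). It lines up with the peg axis, whose tip is hidden at (367,286). I'll insert with a contact stop.

```bash
python3 - <<'E'
from h import *
from station import manip, imaging
import cv2
c1=manip.move_linear(tip-peg*.018,vel=.08,contact_N=8)
s=manip.get_state();print(c1,s["t"],((s["eef_pos"]-tip)@peg).round(4),s["ft_force"])
if not c1:
    c1=manip.move_linear(tip-peg*.045,vel=.04,contact_N=10)
    s=manip.get_state();print(c1,s["t"],((s["eef_pos"]-tip)@peg).round(4),s["ft_force"],s["ft_force"]@peg,s["finger_gap"])
e=s["eef_pos"]-tip; print("lateral",(e-peg*(e@peg)).round(4))
c=imaging.capture("scene")
cv2.imwrite("pics/s4.png",cv2.resize(c["frame"][120:240,160:310],None,fx=5,fy=5,interpolation=2))
E
```

```text
False 9.65 -0.0176 [ 0.00868879  0.46234145 -1.41629768]
True 10.0667 -0.0289 [-5.47493671 -0.5768771   6.90263056] 8.780636549339192 0.056068533089583567
lateral [0.0008 0.     0.0006]
```

View pics/s4.png

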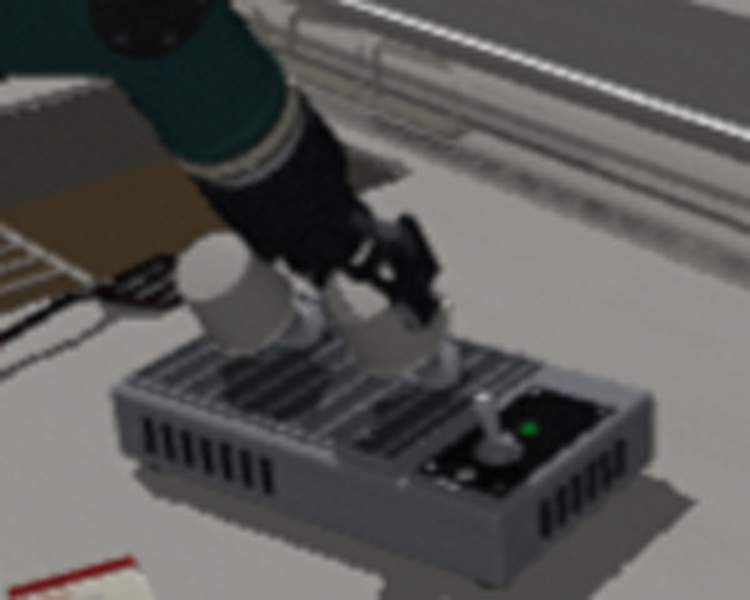

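Contact came as an axial push of 8.8 N at 29 mm past the tip. I expected 32 mm, within the error of the tip measurement, so the pot is home. I'll ease it into its sag, release it and back off along the peg.

```bash
python3 - <<'E'
from h import *
from station import manip, imaging
import cv2
sag=Rz(yaw)@np.array([-c35,0,-s35])
p=manip.get_state()["eef_pos"]
print(manip.move_linear(p+sag*.009,vel=.04,contact_N=6))
s=manip.get_state();print((s["eef_pos"]-p)@sag,s["ft_force"])
manip.gripper_to(.076); manip.dwell(.3)
s=manip.get_state();print(s["finger_gap"],s["ft_force"])
p=s["eef_pos"]
print(manip.move_linear(p+peg*.08,vel=.1,contact_N=6)); s=manip.get_state();print(s["t"],(s["eef_pos"]-p)@peg,s["ft_force"])
c=imaging.capture("scene");t=imaging.capture("top")
cv2.imwrite("pics/s5.png",cv2.resize(c["frame"][120:240,160:310],None,fx=5,fy=5,interpolation=2))
E
```

```text
True
0.00603650698736148 [-2.30301783 -1.04435369  2.33106025]
0.07606665166794488 [ 0.22359408 -0.20299896  0.2478987 ]
False
11.9083 0.07954522145720908 [-0.00581197  0.67598646 -0.46766608]
```

View pics/s5.png

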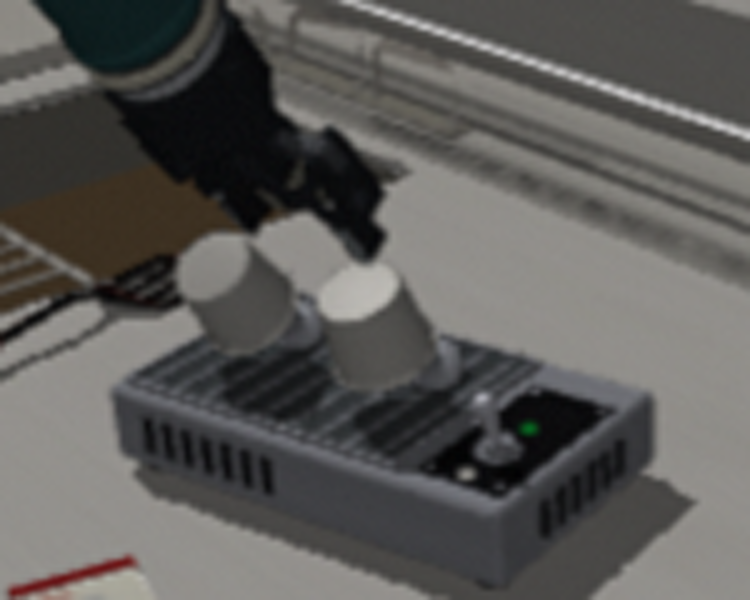

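The pot hangs just like its neighbour, with its base at about (365,292) and its mouth by the foot flange at about (440,360). Now the toggle.

```bash
python3 - <<'E'
from h import *
from station import manip, imaging
import cv2
p=manip.get_state()["eef_pos"]
manip.move_linear(p+peg*.05,vel=.2)
sw=np.array([.5737,-.008,.086])-dy*.005
R=frame(np.array([0,0,-1.]),-dy)
st=sw-dx*.042
manip.move_to(st+[0,0,.13],R)
manip.gripper_to(0)
print(manip.move_linear(st,vel=.12,contact_N=6))
s=manip.get_state();print(s["t"],s["eef_pos"],st,s["ft_force"],s["finger_gap"])
c=imaging.capture("scene");t=imaging.capture("top")
cv2.imwrite("pics/s6.png",cv2.resize(c["frame"][120:240,160:310],None,fx=5,fy=5,interpolation=2))
E
```

```text
False
14.975 [ 0.53493505 -0.02318413  0.08707143] [ 0.53418207 -0.02307758  0.086     ] [-0.97295255 -0.22302597 -0.61910387] -9.190385862722091e-05
```

View pics/s6.png

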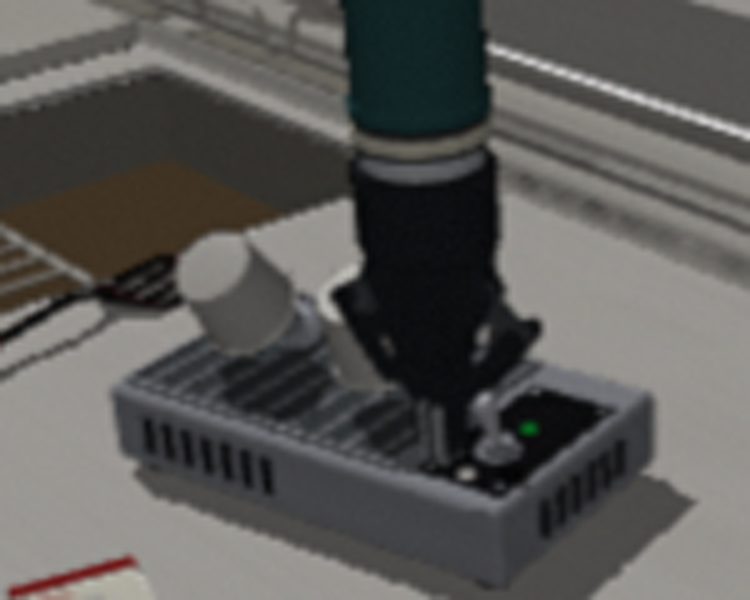

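The finger tips stand in front of the bat. The knuckles splay about 58 mm to each side, which leaves roughly 12 mm to the hung pot. I'll shift 2 mm further right and push.

```bash
python3 - <<'E'
from h import *
from station import manip, imaging
import cv2
sw=np.array([.5737,-.008,.086])-dy*.007
st=sw-dx*.042
manip.move_linear(st,vel=.1)
print(manip.move_linear(sw+dx*.002,vel=.06,contact_N=10))
s=manip.get_state();print(s["t"],(s["eef_pos"]-sw)@dx,s["ft_force"])
manip.move_linear(st,vel=.1)
s=manip.get_state();print(s["t"],s["ft_force"])
manip.move_linear(st+[0,0,.14]-dx*.03,vel=.2)
manip.move_to([.35,-.1,.30],frame(np.array([0,0,-1.]),-dy))
c=imaging.capture("scene");t=imaging.capture("top")
cv2.imwrite("pics/s7.png",cv2.resize(c["frame"][120:240,160:310],None,fx=5,fy=5,interpolation=2))
cv2.imwrite("pics/t7.png",cv2.resize(t["frame"][120:260,140:300],None,fx=4,fy=4,interpolation=2))
cv2.imwrite("pics/s7f.png",c["frame"]); print(manip.get_state()["t"])
E
```

```text
False
16.2083 0.001892303969719327 [-0.16657519 -0.88873475 -0.60556639]
16.8 [ 0.2591714  -0.37401208  0.98342105]
18.5333
```

View pics/s7.png

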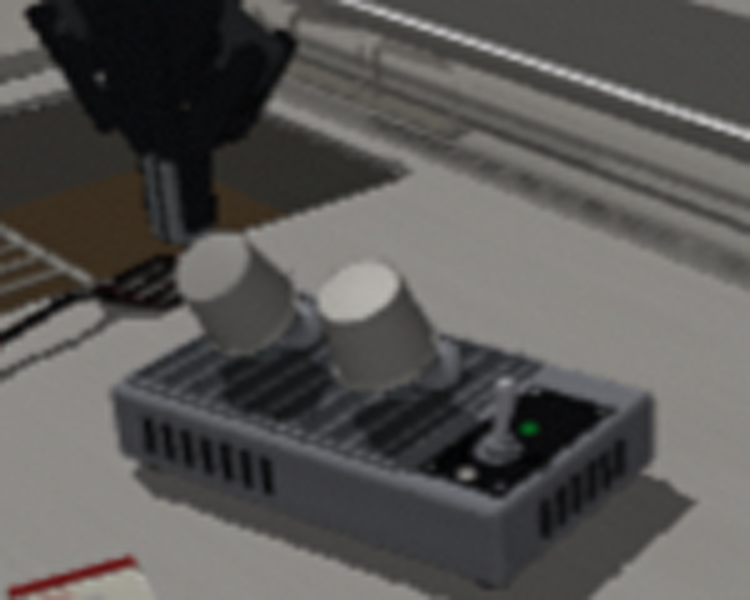

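View pics/t7.png

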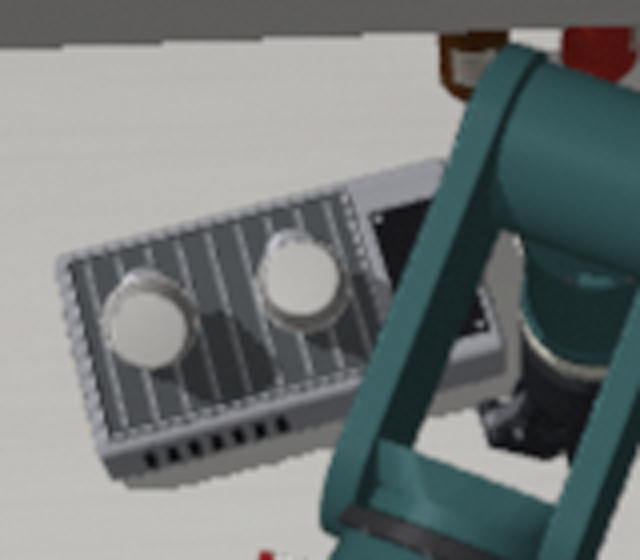

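View pics/s7f.png

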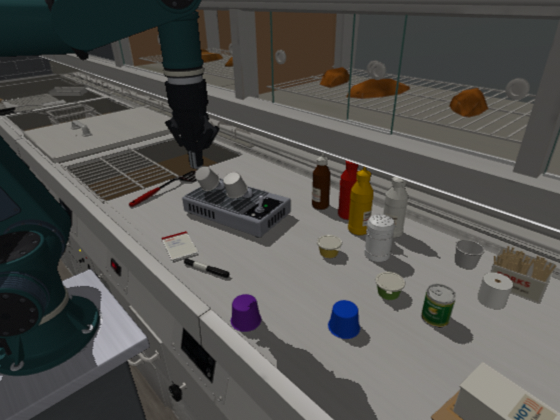

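The toggle tip moved from (483,399) to (505,383) in the crop. I'll compare that with the predicted on position.

```bash
python3 - <<'E'
from h import *
c=pickle.load(open("cap3.pkl","rb"))["scene"]
sw0=np.array([.5737,-.008,.1038]); piv=sw0+dx*.013-[0,0,.0378]
for a in(-.33,0,.33):
    X=piv+dx*.04*np.sin(a)+np.array([0,0,.04*np.cos(a)]); print(a,((proj(c,X)[0]-[160,120]+.5)*5-.5).round(0))
# hung base predicted
sag=Rz(yaw)@np.array([-c35,0,-s35])
print(((proj(c,tip+peg*.002+sag*.014)[0]-[160,120]+.5)*5-.5).round(0))
E
```

```text
-0.33 [480. 395.]
0 [493. 382.]
0.33 [507. 376.]
[355. 303.]
```

The position fits "on". I'll move the arm clear and triangulate both hung pots and the toggle.

```bash
python3 - <<'E'
from h import *
from station import manip, imaging
import cv2
q=np.array(manip.get_state()["joint_pos"]); q[0]=-.9
manip.move_joints(q); print(manip.get_state()["t"])
c=imaging.capture("scene");t=imaging.capture("top")
cv2.imwrite("pics/s8.png",cv2.resize(c["frame"][155:245,175:305],None,fx=6,fy=6,interpolation=2))
cv2.imwrite("pics/t8.png",cv2.resize(t["frame"][150:245,145:275],None,fx=6,fy=6,interpolation=2))
cv2.imwrite("pics/t8f.png",t["frame"])
E
```

```text
19.2417
```

View pics/s8.png

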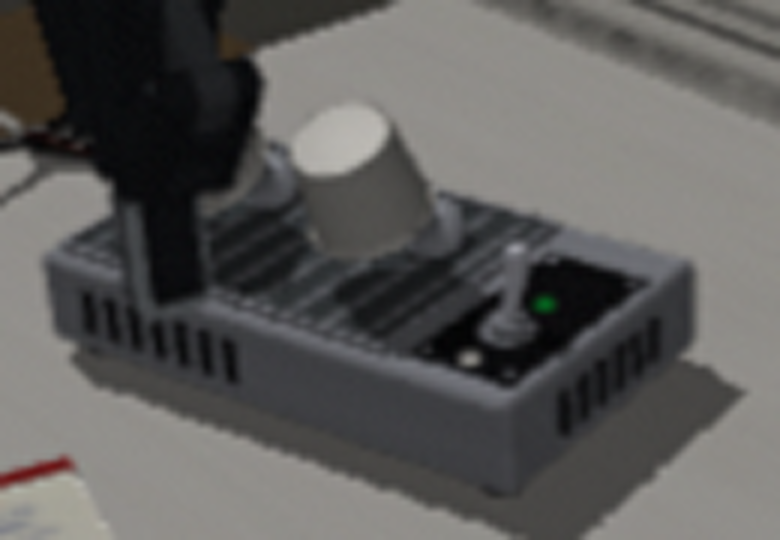

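View pics/t8.png

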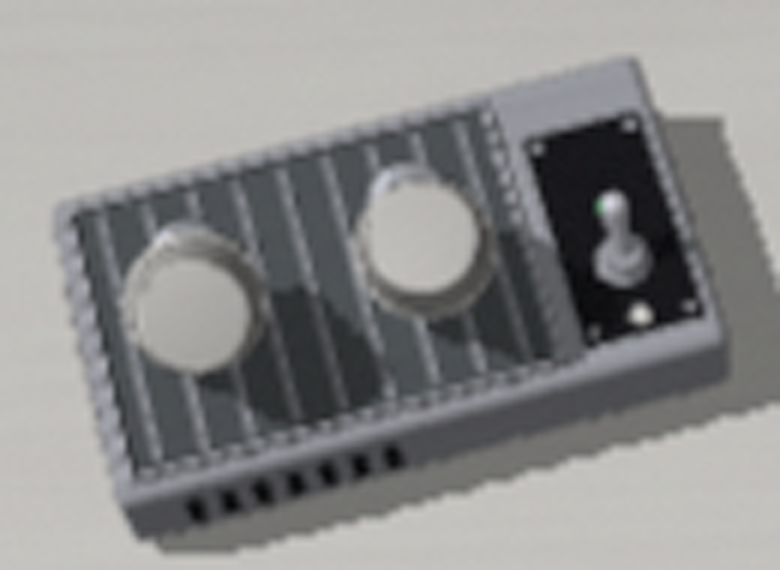

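View pics/t8f.png

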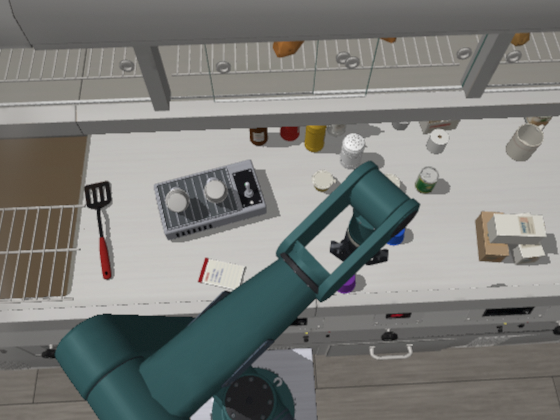

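```bash
python3 - <<'E'
from h import *
d=pickle.load(open("cap0.pkl","rb")); S,T=d["scene"],d["top"]
cs=lambda x,y,x0=175,y0=155,f=6: np.array([x0+(x+.5)/f-.5,y0+(y+.5)/f-.5])
ct=lambda x,y: cs(x,y,145,150)
sag=Rz(yaw)@np.array([-c35,0,-s35])
for n,a,b,t in[("mine",(341,139),(423,237),tip),("left",(165,110),(192,312),tip+dy*.11)]:
    q,e=tri([(S,cs(*a)),(T,ct(*b))]); v=q-t; print(n,q.round(4),round(e,2),"along",(v@peg).round(4),"sag",(v@sag).round(4),"y",(v@dy).round(4))
q,e=tri([(S,cs(515,250)),(T,ct(611,205))]);print("toggle tip",q.round(3),e, "from pivot x",(q-np.array([.5737,-.008,.1038])-dx*.013)@dx)
E
```

```text
mine [0.5629 0.0848 0.1417] 0.18 along 0.0024 sag 0.0057 y 0.0008
left [0.5321 0.191  0.134 ] 0.55 along -0.0016 sag 0.0134 y 0.0013
toggle tip [0.599 0.    0.099] 0.20354327605443245 from pivot x 0.013166678048067582
```

Axially the pot is home: base centre +2.4 mm beyond the tip, 2 mm expected. The toggle is on: tip +13.2 mm from the pivot, 13 mm expected. The sag is only about 6 mm, though, against 13 mm for its neighbour. I'll check the tilt by overlaying model outlines.

```bash
cat > fit.py <<'E'
from h import *
import cv2
d=pickle.load(open("cap0.pkl","rb")); S,T=d["scene"],d["top"]
sag=Rz(yaw)@np.array([-c35,0,-s35])
s=cv2.imread("pics/s8.png");t=cv2.imread("pics/t8.png");s0=cv2.imread("pics/c_s_dr.png")
def circ(c,ax,r):
    u=np.cross(ax,dy);u/=np.linalg.norm(u);v=np.cross(ax,u);a=np.linspace(0,2*np.pi,60)[:,None]
    return c+r*(np.cos(a)*u+np.sin(a)*v)
def draw(im,cam,o,base,tilt,col):
    ax=-peg*np.cos(tilt)+sag*np.sin(tilt)
    for c,r in((base,.025),(base+ax*.052,.0335)):
        p=((proj(cam,circ(c,ax,r))-o+.5)*6-.5).round().astype(int); cv2.polylines(im,[p],True,col,1)
mine=np.array([.5629,.0848,.1417]);left=np.array([.5321,.191,.134])
outs=[]
for tilt in(0,.16,.33):
    a,b,e=s.copy(),t.copy(),s0.copy()
    draw(a,S,[175,155],mine,tilt,(0,0,255));draw(b,T,[145,150],mine,tilt,(0,0,255))
    draw(e,S,[175,155],left,tilt,(0,0,255));draw(b,T,[145,150],left,tilt,(0,0,255))
    outs.append(np.hstack([a[80:280,260:480],b[140:390,100:510][:200+50][:, :][:200] if 0 else cv2.resize(b[140:390,100:510],(328,200)),e[50:250,100:320]]))
cv2.imwrite("pics/fit.png",np.vstack(outs))
E
python3 fit.py
```

```text
(no output)
```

View pics/fit.png

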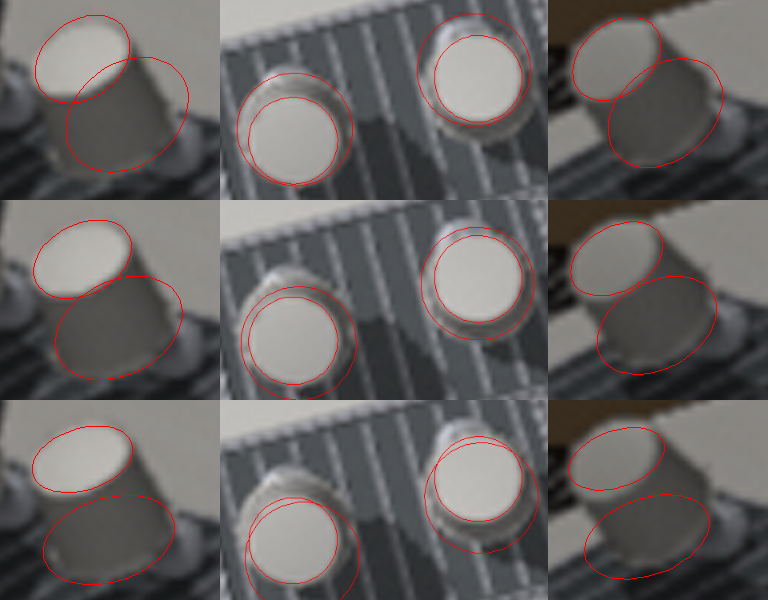

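Mine tilts about 0.2 rad while the neighbour tilts about 0.05. Its base is hanging on by friction at the peg end, so it hasn't fully settled. I'll nudge the base end gently in the sag direction with shut fingers, stopping on contact.

```bash
python3 - <<'E'
from h import *
from station import manip, imaging
import cv2
sag=Rz(yaw)@np.array([-c35,0,-s35])
R=frame(-peg,-dy)
A=tip+peg*.10-sag*.048; B=tip-peg*.012-sag*.048; C=tip-peg*.012-sag*.021
q0=np.array(manip.get_state()["joint_pos"]); q=q0.copy(); q[0]=-.15
print(manip.solve_ik(A,R),manip.solve_ik(B,R),manip.solve_ik(C,R))
manip.move_joints(q); manip.move_to(A,R)
print(manip.move_linear(B,vel=.12,contact_N=5))
f0=manip.get_state()["ft_force"]
k=manip.move_linear(C,vel=.02,contact_N=5)
s=manip.get_state();print(k,"sagpos",(s["eef_pos"]-tip)@sag,"F",(s["ft_force"]-f0)@sag,s["t"])
manip.move_linear(s["eef_pos"]-sag*.025,vel=.1)
manip.move_linear(A,vel=.2); manip.move_to([.35,-.1,.30],frame(np.array([0,0,-1.]),-dy))
q=np.array(manip.get_state()["joint_pos"]); q[0]=-.9
c=imaging.capture("scene")
manip.move_joints(q); t=imaging.capture("top")
cv2.imwrite("pics/s9.png",cv2.resize(c["frame"][155:245,175:305],None,fx=6,fy=6,interpolation=2))
cv2.imwrite("pics/t9.png",cv2.resize(t["frame"][150:245,145:275],None,fx=6,fy=6,interpolation=2));print(manip.get_state()["t"])
E
```

```text
[-0.056441   -0.31223298  1.8048998   0.1962347   1.06793121  1.22505287] [-0.01205383 -0.1056844   1.82246393  0.19795292  0.83948842  1.22470462] [-0.02579609 -0.144121    1.88883869  0.21322614  0.81490706  1.19891157]
False
True sagpos -0.02619055050604464 F -1.354546310749823 23.3833
26.3417
```

View pics/s9.png

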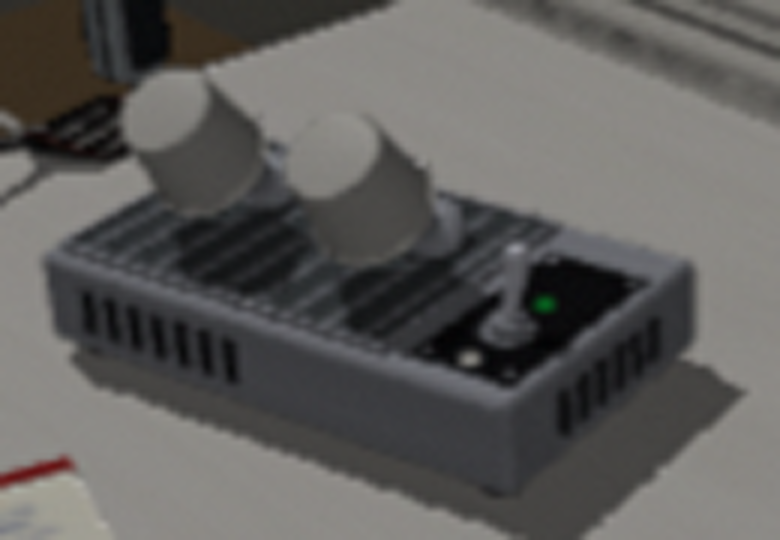

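View pics/t9.png

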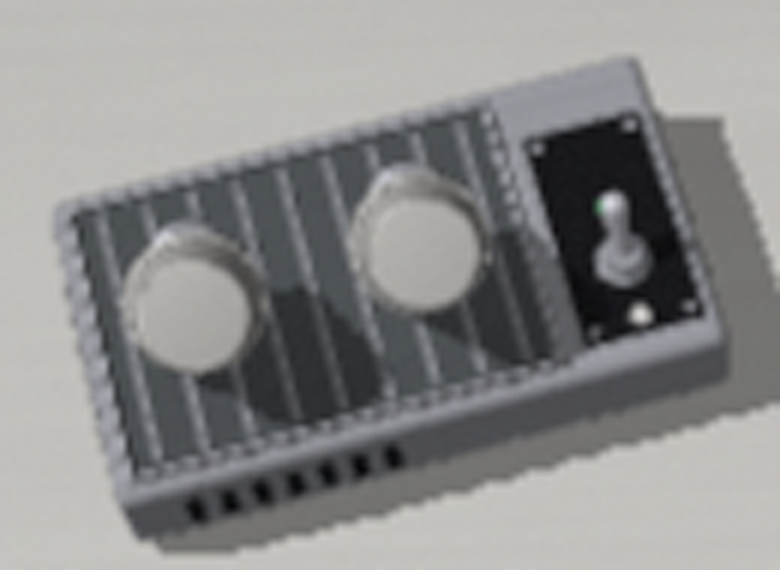

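After the nudge the pot hangs in the same attitude as its neighbour. The slope between the two bases in the top view is 0.263, against 0.253 for the drier edge. The toggle is over the green dot and the arm is clear. I'll do a final numeric check and hand in.

```bash
python3 - <<'E'
from h import *
from station import manip
d=pickle.load(open("cap0.pkl","rb")); S,T=d["scene"],d["top"]
cs=lambda x,y,x0=175,y0=155,f=6: np.array([x0+(x+.5)/f-.5,y0+(y+.5)/f-.5])
sag=Rz(yaw)@np.array([-c35,0,-s35])
q,e=tri([(S,cs(333,155)),(T,cs(418,250,145,150))]); v=q-tip; print(q.round(4),e,"along",v@peg,"sag",v@sag,"y",v@dy)
s=manip.get_state(); print(s["t"],s["eef_pos"],s["ft_force"])
if abs(v@peg)<.006: print(manip.hand_in())
E
```

```text
[0.5603 0.0881 0.1332] 0.3453262763809448 along -0.0034893833626154615 sag 0.012026510012739793 y 0.004655652247857358
26.3417 [ 0.26888675 -0.2455977   0.29851168] [0.37620744 0.12840321 0.33599154]
the job is handed in; nothing more can be done
None
```

The washed steel pot hangs on the free peg, fully home and let go, and the blower toggle is over on the green dot. I handed the job in at about 26 s with the arm clear of everything.

- **Hanging:** The pot went on coaxially until it pressed about 9 N along the peg, then I released it. It first hung tilted about 0.2 rad, with its base caught by friction on the peg end. After switching the blower on, I noticed this and nudged the pot gently into its normal sag.
- **Pot, last check:** The base centre is 12 mm across the peg, against about 14 mm expected. Along the peg it measured −3.5 mm from the tip, where +2 mm was expected. Before the nudge it read +2.4 mm. A reading below zero is not physically possible, so I put it down to measurement error: the neighbouring pot reads −1.6 mm the same way. The side offset of 4.7 mm is also larger than the calibration suggests.
- **Toggle:** Before the nudge its tip measured 13 mm behind the pivot, as expected for "on". It looks unchanged since.
- **Other things:** The other hung pot looks the same in the pictures before and after. I did not touch the tubs or the shaker, and they looked undisturbed in the full picture taken before the nudge. I did not check them separately after it.

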